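# Clamp a work carrier in the wing-screw jig

## Task

Pick up the aluminium work carrier by its black handle, slide it nose first under the bridge of the blue jig until it is fully home against the steel end stop, then turn the orange wing screw clockwise until its pad clamps the carrier with about 15 N, and let go. Go by feel: do not ram the stop, never over-tighten the screw (damage from 24 N), do not touch the white panel beside the wings, and leave the other things on the bench where they are.

Things in the scene. Friction and masses are not known exactly. Their poses are not given: they have to be found in the camera images.
- carrier: loose aluminium plate 130 x 40 x 12 mm (x, y, z), about 0.2 kg, with a black upright handle near its tail (-x end) and a small steel ball stud (top 30 mm above the underside) 8 mm to the tail side of its middle. Origin: centre of the underside; its +x points to the nose, which goes into the jig first. It lies flat on the bench left or right of the jig.
- carrier_grip (a point): point to grip on the carrier's black handle, 35 mm above the underside, 47 mm from the middle towards the tail. The handle is 30 mm long (x), 10 mm thick (y) and stands from 12 to 46 mm above the underside; the plate reaches 15 mm beyond it on either side in y.
- jig: blue clamping jig fixed to the bench. Origin: on the bench straight below the wing screw's vertical axis; +x is the way the carrier is slid in, z up. In its frame (mm): base plate x -75 to 48, y -50 to 50, top at z 14 (the channel floor). Grey bridge over the channel x -16 to 16, y -37 to 37, underside at z 46, top at z 60; a black rubber pad 18 mm wide hangs under it.
- jig_mouth (a point): middle of the mouth of the jig's channel, on its floor, 66 mm before the wing screw's axis. The channel's walls are 14 mm high; their inner faces are 45 mm apart from 34 mm before the axis to the end, and flare to 60 mm apart at the mouth.
- end_stop: steel block 8 x 44 x 18 mm that closes the channel; its face is 30 mm beyond the wing screw's axis. Its origin coincides with the jig's.
- jig_home (a point): where the carrier's origin comes when it is fully home: on the channel floor, 35 mm before the wing screw's axis, 14 mm above the bench; axes parallel to the jig's.
- wing_grip (a point): point on the axis of the wing screw at the height to grip its orange wings, 85 mm above the bench. The two wings form one flat upright bar 54 mm long (this point's x), 7 mm thick (y) and 28 mm high (from 71 to 99 mm above the bench), above a black hub 22 mm wide on the bridge. The point turns with the wings.
- wing (a joint): turn of the quick-acting wing screw in rad, clockwise from above (tightening) positive, 0 to 3.2. At 0 the bar lies along the jig's x. It starts at 0 to 0.4 and stays where it is left. Turning it slowly takes a steady 0.24 N m of friction (more when fast); once the pad bears on the carrier this grows by 0.009 N m per newton of clamping force, which rises by about 70 N per rad.
- spindle: steel spindle of the wing screw, in the bridge, carrying the rubber pad; it sinks 9 mm per rad. Origin: on the axis at its lower end. The pad is sprung (8 N per mm) and was set on the spindle by hand, so how far it hangs below is not known: at the start the gap from pad to a seated carrier is 1.9 to 10.5 mm (0.21 to 1.17 rad of free turning).
- panel_face (a point): middle of the inner face of the white instrument panel that stands upright on the jig's +y side beside the wings: 68 mm long (jig's x), 4 mm thick, from 60 to 100 mm above the bench. The face is 32 mm from the wing screw's axis, 5 mm from the wing tips when they point at it. Not to be touched.
- panel: the same white panel, seen as a body; its origin coincides with the jig's.
- blank_plate: steel plate 120 x 75 x 6 mm lying flat on the other side of the jig, to be left alone. Origin: centre of the underside.
- screwdriver: green screwdriver lying beyond the jig, to be left alone. Origin: centre of the underside.
- flux_bottle: white bottle 44 mm wide, 100 mm tall, red cap, to be left alone. Origin: centre of the underside.
- solder_spool: blue spool 52 mm wide, 38 mm tall, to be left alone. Origin: centre of the underside.
Things that resemble listed ones, but are neither listed nor needed, are in the scene too. What is shaped like the jig but yellow is not meant. Leave any turquoise look-alike of the carrier alone.

How it is judged:
By the outcome, as a careful person would: the job done as asked, in the order asked, and still so for the second after the job is handed in, with the robot touching nothing.
It also fails if it takes over 70 s, if anything falls off the work surface, if the arm or the gripper's body presses on something with over 40 N, if the wrist force passes 120 N, or if a joint passes its speed limit or range.

## Robot

A 7-joint arm with a two-finger parallel gripper is mounted at the origin on the work surface. World frame = base frame: x ahead of the robot, y to its left, z up, the work surface at z = 0. Lengths are in m, angles in rad, forces in N, time in s.
With the tool pointing down it reaches from about 0.425 to 0.95 m from the base axis. Payload 4.7 kg.
Tool frame: the origin (TCP) lies between the finger pads; the fingertips stand ctrl.tip_extent ahead of it and the grasp point (between the pads) is the TCP (ctrl.tip_extent is the distance from the TCP to the fingertips, in m); z points along the fingers, y is the line along which they close (so a half turn about z gives the same grasp; the last joint's range is limited). The gripper opens to 87 mm and grips with 3 to 60 N. Pads are 19 mm wide; open, the fingers measure 117 mm over their backs; the gripper's body (75 mm by 190 mm) begins 51 mm behind the grasp point.
Start: joints at [1.303, 0.469, -0.049, 1.532, 0.024, 1.141, -0.082], TCP at [0.16, -0.656, 0.242] pointing down, gripper open.
Joint ranges: [-2.59, 2.59], [-0.33, 1.99], [-1.39, 1.29], [0.1, 2.45], [-1.04, 4.18], [0.21, 1.99], [-2.66, 2.66]. Speed limits (rad/s): [2.57, 2.57, 3.14, 3.14, 3.14, 3.14, 3.14].

## Interface

Orientations are given as a unit quaternion [x, y, z, w].
In Python, from station import ctrl, jaws, cams, current_time_s, current_joint_positions, current_qvel, current_effort, current_position, current_orientation, current_force, current_torque, current_grip_width, current_gripper_force gives the robot as it stands. Calls block until the motion is done:
- ctrl.move_pose(position, orientation): joint-space move of the TCP to a pose.
- ctrl.line_to(position, rot=None, vel=0.15): straight line of the TCP; rot=None keeps the orientation; vel is the mean speed in m/s.
- ctrl.goto_joints(angles): joint-space move.
- jaws.gripper_to(opening, newtons=None): opening from 0.0 (shut) to 1.0 (fully open); newtons is the grip in N (None keeps the last); returns when the fingers have stopped.
- ctrl.hold(seconds).
- ctrl.inverse_kinematics(position, orientation): joint angles nearest the present ones, or None.
- cams.grab_frame(name): name is "scene" or "side" or "wrist"; returns a dict with "color" (400x640x3 uint8, red, green, blue), "z_map" (400x640 float32, m along the optical axis (not along the pixel's ray), 0 where there is no reading), "camera_matrix" (3x3 intrinsics, pixels), "k1" (the pictures are not rectified: a ray, as slopes to the right and down, at radius r is drawn at 1 + k1 r^2 times it, then the intrinsics apply), "R" (3x3) and "t" (3): a world point X has camera coordinates R X + t. Camera axes: x right, y down, z forward; pixel columns grow to the right and rows downward; lengths in m; the calibration is good to about 2 mm. A picture is of the moment at which its call begins.
A pose or a line that the arm cannot do raises ctrl.PlanningError and nothing moves.
- ctrl.job_done(): hands the job in; it is judged then, once.
Readings, each from a call of its own:
- current_time_s(): time.
- current_joint_positions(): joint angles.
- current_qvel(): joint speeds.
- current_effort(): joint torques, N m.
- current_position(): TCP position.
- current_orientation(): TCP orientation.
- current_force(): force on the tool from outside, world axes, zero at the start.
- current_torque(): the same for the moment, N m.
- current_grip_width(): opening from 0.0 (shut) to 1.0 (fully open).
- current_gripper_force(): force on a finger pad.
Only numpy, scipy, OpenCV 4.12 (cv2) and the standard library are available. Lean on these libraries where they do the work, as an engineer would, in place of code of your own. Each camera call takes 0.05 s, during which the arm holds its last target. There are 200 camera calls.

## Working session

There is one attempt and no reset: what is moved stays moved. The work goes in short steps, each a Python script; the robot and the scene stay as the last script left them, time stands still between calls to the robot, and variables do not carry over. Pictures are saved under pics/ and viewed, at most 10 in all, crops included, and the job is handed in when it is done.

```bash
mkdir -p pics; ls
cat > h.py <<'E'
import numpy as np, cv2
from station import *
def save(n,f): cv2.imwrite(f'pics/{n}.png',f['color'][:,:,::-1])
def ray(f,uv):
    K=f['camera_matrix'];k=f['k1']
    s=np.array([(uv[0]-K[0,2])/K[0,0],(uv[1]-K[1,2])/K[1,1]]);r=s.copy()
    for _ in range(20): r=s/(1+k*(r@r))
    d=f['R'].T@np.r_[r,1]; return -f['R'].T@f['t'],d
def onplane(f,uv,z):
    o,d=ray(f,uv); return o+d*(z-o[2])/d[2]
def depthpt(f,uv):
    o,d=ray(f,uv); return o+d*f['z_map'][int(uv[1]),int(uv[0])]
def proj(f,X):
    c=f['R']@np.asarray(X)+f['t']; s=c[:2]/c[2]; s=s*(1+f['k1']*(s@s)); K=f['camera_matrix']
    return np.array([K[0,0]*s[0]+K[0,2],K[1,1]*s[1]+K[1,2]])
E
python3 - <<'E'
from h import *
fs={n:cams.grab_frame(n) for n in("scene","side","wrist")}
import pickle;pickle.dump(fs,open('f0.pkl','wb'))
for n,f in fs.items(): print(n,(-f['R'].T@f['t']).round(3),f['R'][2].round(2),f['camera_matrix'][0,0],f['k1'])
save('a',{'color':np.vstack([fs['scene']['color']])}); save('b',fs['side'])
print(current_orientation(),ctrl.tip_extent,current_time_s())
E
```

```text
pics
scene [ 1.229 -0.24   1.108] [-0.59  0.16 -0.79] 501.96645976680253 0.020352929675971295
side [-0.271  0.692  0.644] [ 0.62 -0.61 -0.49] 456.77751827729924 0.039487404494021085
wrist [ 0.227 -0.64   0.384] [-0.25 -0.06 -0.97] 305.9860870825418 0.0006184506778020391
[ 9.92877090e-01  1.19140854e-01 -1.21550219e-04 -7.25594385e-04] 0.019 0.15
```

View pics/a.png

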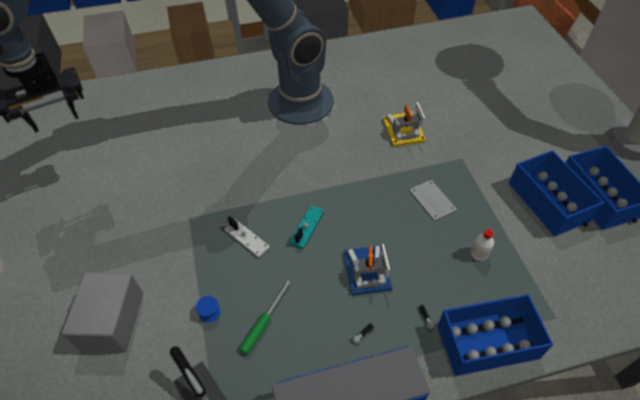

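View pics/b.png

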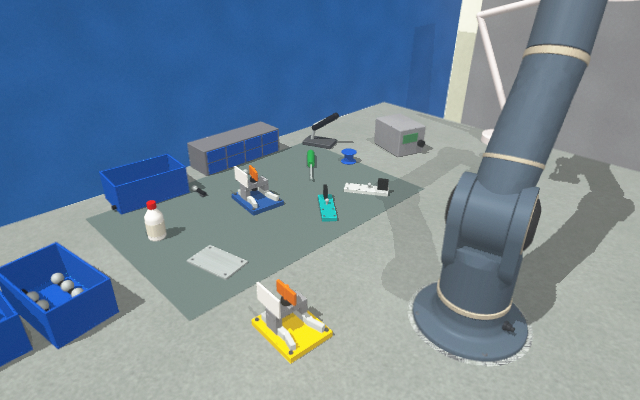

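The scene view shows two objects shaped like the carrier: the aluminium one at (246,237), with its black handle at (232,222), and the turquoise one at (307,228). The grey blank plate is at (433,199). It also shows two jigs, blue at (368,270) and yellow at (404,126). I choose the aluminium carrier and the blue jig. The side view agrees, with the carrier at (367,188) and the blue jig at (257,195).

Run:
```python
from h import *
import pickle;fs=pickle.load(open('f0.pkl','rb'))
f=fs['scene'];g=fs['side']
P=lambda *a:print(a[0],np.round(a[1],4))
for n,uv,z in [('handle',(232,222),.046),('plate mid',(246,237),.012),('plate nose',(264,249),.012),('turq',(307,228),.012),('jig base',(368,272),.014),('wing',(370,257),.085),('blank',(433,199),.006)]:
    P(n,onplane(f,uv,z))
for n,uv,z in [('handle',(383,181),.046),('plate nose',(346,188),.012),('wing',(253,174),.085),('jig',(257,200),.014)]:
    P('side '+n,onplane(g,uv,z))
# blue base in scene
hsv=cv2.cvtColor(f['color'],cv2.COLOR_RGB2HSV)
m=cv2.inRange(hsv,(100,120,50),(125,255,255));m[:230]=0;m[300:]=0;m[:,:330]=0;m[:,400:]=0
r=cv2.minAreaRect(np.argwhere(m)[:,::-1].astype(np.float32));print(r)
for c in cv2.boxPoints(r): P('c',onplane(f,c,.014))
c=np.hstack([cv2.resize(f['color'][200:300,200:400],None,fx=4,fy=4,interpolation=2)])
save('c',{'color':c})
# look pose for wrist camera
w=fs['wrist'];print(onplane(w,(320,200),0),w['R'].round(2))
```

```text
handle [ 0.451  -0.2867  0.046 ]
plate mid [ 0.4831 -0.2605  0.012 ]
plate nose [ 0.5315 -0.2224  0.012 ]
turq [ 0.4984 -0.1011  0.012 ]
jig base [0.6671 0.012  0.014 ]
wing [0.6668 0.0127 0.085 ]
blank [0.4943 0.2576 0.006 ]
side handle [ 0.4328 -0.2744  0.046 ]
side plate nose [ 0.5197 -0.2135  0.012 ]
side wing [0.6618 0.0168 0.085 ]
side jig [0.6405 0.0244 0.014 ]
((367.3415222167969, 269.6547546386719), (46.87071990966797, 41.219200134277344), 79.3803482055664)
c [ 0.5909 -0.0303  0.014 ]
c [0.597  0.0763 0.014 ]
c [0.7263 0.0531 0.014 ]
c [ 0.7193 -0.0468  0.014 ]
[ 0.13281362 -0.66795061  0.        ] [[ 0.24 -0.97 -0.  ]
 [-0.94 -0.23  0.25]
 [-0.25 -0.06 -0.97]]
```

View pics/c.png

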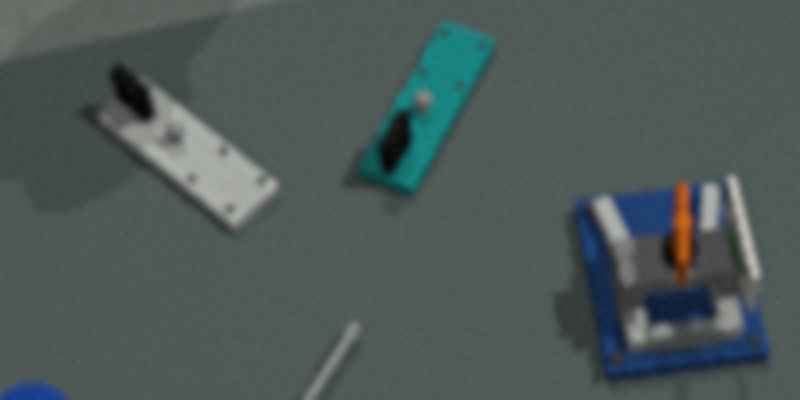

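The crop confirms the choice: the aluminium carrier has its handle at crop (130,90) and its nose at crop (255,205). The turquoise look-alike is separate, at crop (430,110). The jig's white panel is at crop (745,230), its right (+y) side. Next I take close looks with the wrist camera.

```bash
cat >> h.py <<'E'
def q(y):
    return np.array([np.cos(y/2),np.sin(y/2),0,0])
def wrap(a): return (a+np.pi/2)%np.pi-np.pi/2
E
python3 - <<'E'
from h import *
import pickle
out={}
for n,p,y in [('jig',(.60,.02,.27),-.12),('car',(.46,-.27,.2),.68)]:
    ctrl.move_pose(np.array(p),q(y)); ctrl.hold(.2)
    f=cams.grab_frame('wrist'); out[n]=f; save('w'+n,f); print(n,current_time_s(),current_joint_positions().round(2) if hasattr(current_joint_positions(),'round') else current_joint_positions())
pickle.dump(out,open('f1.pkl','wb'))
save('w2',{'color':np.vstack([cv2.resize(out[n]['color'],(480,300)) for n in out])})
E
```

```text
jig 3.2417 [ 0.4   0.4  -0.68  1.65  0.27  1.18 -2.03]
car 4.7417 [ 1.06  0.38 -0.76  1.88  0.31  1.   -0.73]
```

View pics/w2.png

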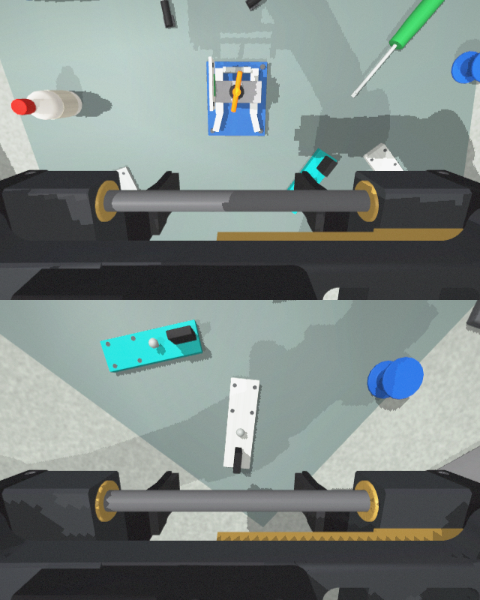

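The upper wrist view (jig) shows the blue jig base at about (317,130) full-res and the orange wing at (316,122), turned a little clockwise, with the panel on its left. The lower view shows the carrier at about (322,165) full-res, handle towards the bottom, with the turquoise one clear of it. Now I measure both.

```bash
cat > meas.py <<'E'
from h import *
def rect(f,m,z):
    # largest component -> ground-plane min-area rectangle
    n,l,s,_=cv2.connectedComponentsWithStats(m,connectivity=8)
    k=1+np.argmax(s[1:,4]); c=max(cv2.findContours((l==k).astype(np.uint8),0,cv2.CHAIN_APPROX_NONE)[0],key=len)[:,0]
    P=np.array([onplane(f,p,z)[:2] for p in c.astype(float)])
    (cx,cy),(w,h),a=cv2.minAreaRect((P*1000).astype(np.float32)); a=np.radians(a)
    if h>w: w,h,a=h,w,a+np.pi/2
    return np.array([cx,cy])/1000,w,h,wrap(a),s[k]
def hsv(f): return cv2.cvtColor(f['color'],cv2.COLOR_RGB2HSV)
E
python3 - <<'E'
from meas import *
import pickle;o=pickle.load(open('f1.pkl','rb'))
f=o['jig'];h=hsv(f)
roi=np.zeros((400,640),np.uint8);roi[70:195,255:375]=255
m=cv2.inRange(h,(100,100,60),(120,255,255))&roi; m=cv2.morphologyEx(m,cv2.MORPH_CLOSE,np.ones((9,9)))
r=rect(f,m,.014);print('base',r)
yaw=r[3]; ex=np.array([np.cos(yaw),np.sin(yaw)]);ey=np.array([-ex[1],ex[0]])
print('axis from base',r[0]+ex*.0135)
m=cv2.inRange(h,(8,150,120),(22,255,255))&roi
print('wing top',rect(f,m,.099), 'at .092', rect(f,m,.092)[0])
b=np.argwhere(m);print('wing depth heights',np.percentile([depthpt(f,(u,v))[2] for v,u in b],[5,50,95]))
ctr=r[0]
for u,v in [(300,170),(335,170),(280,175)]: print(depthpt(f,(u,v)).round(4))
# panel
f=o['car'];h=hsv(f);roi[:]=0;roi[95:235,285:360]=255
m=cv2.inRange(h,(0,0,190),(180,25,255))&roi
m=cv2.morphologyEx(m,cv2.MORPH_CLOSE,np.ones((9,9)));print('car',rect(f,m,.012),np.mean([depthpt(f,(u,v))[2] for v,u in np.argwhere(m)[::20]]))
m=cv2.inRange(h,(0,0,0),(180,255,60))&roi; r=rect(f,m,.046);print('handle',r)
ys=np.argwhere(m);print(ys.min(0),ys.max(0))
mm=np.hstack([o['jig']['color'][60:200,240:390],o['car']['color'][90:230,260:410]])
save('d',{'color':cv2.resize(mm,None,fx=2.6,fy=2.6,interpolation=2)})
E
```

```text
base (array([0.65493732, 0.01300365]), 122.1024398803711, 99.52569580078125, np.float64(-0.12555406380151268), array([ 275,   82,   82,   99, 3980], dtype=int32))
axis from base [0.66833105 0.01131312]
wing top (array([0.66842871, 0.01139002]), 51.76532745361328, 10.311957359313965, np.float64(-0.20702495523699938), array([308,  95,  15,  54, 344], dtype=int32)) at .092 [0.66841571 0.01140048]
wing depth heights [0.09695121 0.09857611 0.09992874]
[0.6101 0.0384 0.0137]
[ 0.6048 -0.0071  0.0148]
[0.6073 0.065  0.0175]
car (array([ 0.48132031, -0.2598161 ]), 130.1712646484375, 40.20444869995117, np.float64(0.5844230446297547), array([ 298,  103,   48,  120, 3869], dtype=int32)) 0.012181837580048916
handle (array([ 0.44524985, -0.28360367]), 35.29420471191406, 9.38167667388916, np.float64(0.6274365583439518), array([311, 197,  11,  34, 295], dtype=int32))
[197 311] [230 321]
```

View pics/d.png

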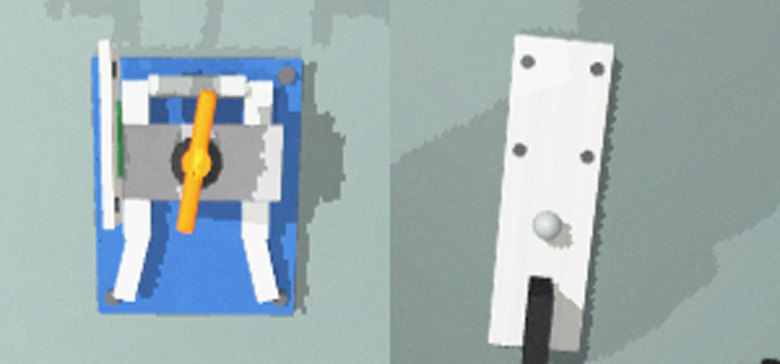

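The measured sizes match: base 122 x 99.5 mm, carrier 130 x 40 mm with its top at z 12 mm, and a wing top of 52 mm centred within 0.2 mm of the axis I got from the base. The picture confirms the carrier's nose and handle ends, and the wing at about 0.08 rad. Now I grasp the carrier.

```bash
cat >> meas.py <<'E'
CAR=np.array([.4813,-.2598]);CY=.5844
JIG=np.array([.6684,.0114]);JY=-.1255
def J(x,y,z):
    c,s=np.cos(JY),np.sin(JY); return np.array([JIG[0]+c*x-s*y,JIG[1]+s*x+c*y,z])
def st(t=''): print(t,'t',round(current_time_s(),2),'p',np.round(current_position(),4),'F',np.round(current_force(),2),'T',np.round(current_torque(),3),'w',round(87*current_grip_width(),1),'gf',round(float(np.max(current_gripper_force())),1))
E
python3 - <<'E'
from meas import *
g=CAR-.047*np.array([np.cos(CY),np.sin(CY)])
jaws.gripper_to(.5,40)
ctrl.move_pose(np.r_[g,.10],q(CY)); ctrl.line_to(np.r_[g,.036],vel=.08); st('down')
jaws.gripper_to(0,40); st('grip')
ctrl.line_to(np.r_[g,.13],vel=.1); st('lift')
save('e',cams.grab_frame('wrist'))
print(ctrl.inverse_kinematics(J(-35-47-60,0,.055),q(JY)),ctrl.inverse_kinematics(J(-82,0,.049),q(JY)))
for y in (0,-.8,-1.6): print(ctrl.inverse_kinematics(J(0,0,.085),q(JY+y)), ctrl.inverse_kinematics(J(0,0,.085),q(JY+y+np.pi)))
E
```

```text
down t 7.17 p [ 0.4425 -0.2858  0.0362] F [ 0.16 -0.24 -0.07] T [-0.011 -0.013 -0.014] w 43.4 gf 0.0
grip t 7.84 p [ 0.4421 -0.2858  0.0361] F [-0.86  0.09  1.29] T [-0.012  0.06  -0.022] w 9.7 gf 40.0
lift t 8.93 p [ 0.4415 -0.2856  0.1294] F [ 0.43  0.22 -2.05] T [-0.084  0.041 -0.008] w 9.4 gf 40.0
None None
[ 0.25189979  0.66688424 -0.48800977  1.66362483  0.37734952  0.90609963
 -2.07933006] [ 0.60849905  0.93622091 -1.14615651  1.64204197  0.91232293  1.18839778
  0.68517391]
[-0.43603194  0.66556062  0.52563356  1.70924368 -0.41390382  0.87944132
 -2.23119778] [ 0.53897416  0.84403216 -0.98506622  1.6459264   0.77836977  1.09073087
 -0.02925791]
[-0.74593803  0.90938904  1.10437228  1.72682777 -0.90674161  1.10849749
 -2.64008551] [ 0.4584078   0.77215026 -0.82881556  1.65065001  0.64998603  1.01561194
 -0.7407495 ]
```

View pics/e.png

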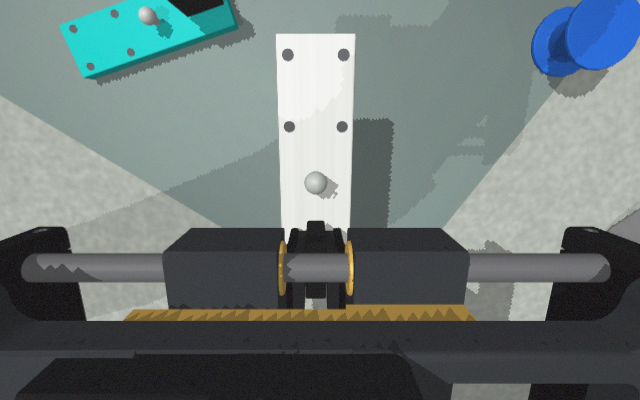

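The picture shows the carrier held straight in the gripper: nose edge at (316,36), stud at (316,183), handle between the fingers at (316,260). The insertion pose has no IK solution at this wrist angle, so I check the options.

Run:
```python
from meas import *
c=np.array([1.06,.38,-.76,1.88,.31,1.0,-.73])
r=lambda s:None if s is None else np.round(s,2)
for x in (-160,-142,-82):
  for z in (.05,.13):
    print(x,z,[r(ctrl.inverse_kinematics(J(x/1000,0,z),q(JY+d))) for d in (0,.1,-.1,np.pi)])
print(current_joint_positions())
print(r(ctrl.inverse_kinematics(np.r_[.4421,-.2857,.036],q(CY+np.pi))))
```

```text
-160 0.05 [array([ 0.26,  0.52, -0.51,  2.06,  0.4 ,  0.66, -2.22]), array([ 0.27,  0.52, -0.53,  2.06,  0.42,  0.66, -2.13]), array([ 0.24,  0.51, -0.49,  2.06,  0.39,  0.65, -2.3 ]), array([ 0.68,  0.79, -1.14,  2.04,  0.92,  0.95,  0.48])]
-160 0.13 [array([ 0.35,  0.41, -0.61,  2.01,  0.31,  0.82, -2.14]), array([ 0.36,  0.41, -0.63,  2.  ,  0.33,  0.83, -2.05]), array([ 0.33,  0.4 , -0.59,  2.01,  0.3 ,  0.82, -2.22]), array([ 0.76,  0.69, -1.25,  1.99,  0.77,  1.06,  0.59])]
-142 0.05 [array([ 0.25,  0.54, -0.5 ,  2.02,  0.4 ,  0.68, -2.2 ]), array([ 0.27,  0.54, -0.52,  2.02,  0.42,  0.68, -2.12]), array([ 0.24,  0.53, -0.48,  2.02,  0.39,  0.67, -2.29]), array([ 0.67,  0.81, -1.13,  2.  ,  0.92,  0.97,  0.5 ])]
-142 0.13 [array([ 0.34,  0.43, -0.59,  1.97,  0.32,  0.84, -2.13]), array([ 0.35,  0.43, -0.62,  1.97,  0.33,  0.84, -2.04]), array([ 0.32,  0.42, -0.57,  1.97,  0.31,  0.83, -2.22]), array([ 0.75,  0.72, -1.25,  1.95,  0.78,  1.08,  0.6 ])]
-82 0.05 [array([ 0.25,  0.61, -0.48,  1.88,  0.4 ,  0.75, -2.15]), array([ 0.26,  0.61, -0.5 ,  1.88,  0.42,  0.75, -2.07]), array([ 0.23,  0.6 , -0.46,  1.88,  0.38,  0.74, -2.24]), array([ 0.64,  0.88, -1.12,  1.86,  0.93,  1.04,  0.57])]
-82 0.13 [array([ 0.31,  0.51, -0.56,  1.83,  0.34,  0.9 , -2.1 ]), array([ 0.32,  0.51, -0.58,  1.83,  0.35,  0.9 , -2.01]), array([ 0.29,  0.5 , -0.53,  1.83,  0.32,  0.89, -2.19]), array([ 0.7 ,  0.79, -1.22,  1.81,  0.82,  1.15,  0.64])]
[ 1.03929501  0.45142006 -0.69193543  1.96801169  0.37754742  0.85424493
 -0.84294565]
[ 1.33  0.88 -1.19  2.01  1.    1.01  1.78]
```

IK is fine; I had mixed up the units. I approach the mouth, enter at about 1 mm above the floor, and feel for the floor.

Run:
```python
from meas import *
ctrl.move_pose(J(-.19,0,.13),q(JY)); ctrl.line_to(J(-.19,0,.052),vel=.1); ctrl.hold(.2); st('pre')
F0=np.array(current_force())
for x in np.arange(-.18,-.131,.008):
    ctrl.line_to(J(x,0,.052),vel=.06)
    d=np.array(current_force())-F0
    print(round(x,3),d.round(1),round(current_position()[2],4))
    if np.linalg.norm(d)>6: print('STOP');break
ctrl.hold(.2); st('in'); f=cams.grab_frame('wrist'); save('g',f)
```

```text
pre t 11.34 p [0.4803 0.0352 0.0526] F [ 1.04 -0.51 -1.91] T [0.102 0.107 0.006] w 9.5 gf 40.0
-0.18 [-0.  -0.1 -0.5] 0.0521
-0.172 [-0.6  0.7 -0.2] 0.052
-0.164 [-0.5  0.3 -0.7] 0.052
-0.156 [-1.   0.8  0. ] 0.052
-0.148 [-1.5  0.3 -0.3] 0.052
-0.14 [-1.2  0.7 -0.8] 0.052
-0.132 [-1.5  0.5 -0.2] 0.052
in t 13.56 p [0.5372 0.0279 0.052 ] F [-0.2  -0.04 -2.27] T [-0.017  0.042 -0.063] w 9.5 gf 40.0
```

View pics/g.png

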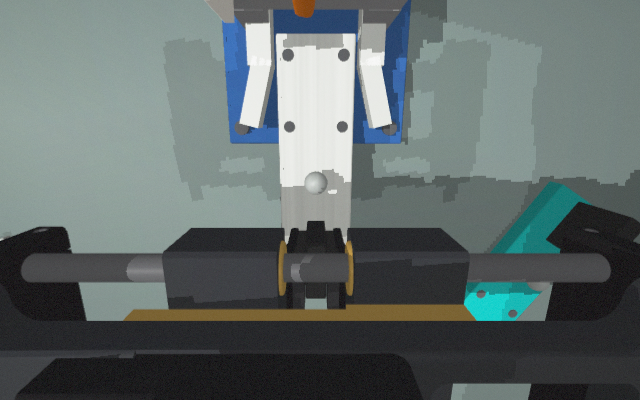

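The carrier is in the channel and centred: plate edges at x 277 and 355, walls at about 272 and 359. Next I settle it on the floor and slide to the stop by feel.

Run:
```python
from meas import *
F0=np.mean([current_force()],0); z=.052
def F(n=4):
    a=[]
    for _ in range(n): ctrl.hold(.02); a.append(current_force())
    return np.mean(a,0)
F0=F()
while z>.0480:
    z-=.0005; ctrl.line_to(J(-.132,0,z),vel=.02); f=F(3)-F0
    if f[2]>1.5: break
st('floor z %.4f'%z); print(f.round(2))
ex=np.array([np.cos(JY),np.sin(JY),0]); 
x=-.132; log=[]
while x<-.076:
    x+=.006 if x<-.097 else .001
    ctrl.line_to(J(x,0,z),vel=.05 if x<-.095 else .02)
    f=F(3); fx=-f@ex; log.append((round(x*1e3,1),round(fx,2),round(f[2]-F0[2],1)))
    if fx>(9 if x<-.09 else 7): print('contact');break
print(log); st('end'); print('along',(current_position()[:2]-JIG)@ex[:2])
```

```text
floor z 0.0495 t 15.18 p [0.5374 0.028  0.0498] F [-2.17  0.88  4.17] T [ 0.043  0.302 -0.031] w 9.8 gf 40.0
[-2.35  0.17  6.88]
contact
[(-126.0, np.float64(2.26), np.float64(6.4)), (-120.0, np.float64(3.6), np.float64(7.8)), (-114.0, np.float64(3.48), np.float64(8.5)), (-108.0, np.float64(3.69), np.float64(9.1)), (-102.0, np.float64(4.19), np.float64(9.2)), (-96.0, np.float64(4.04), np.float64(9.6)), (-95.0, np.float64(6.45), np.float64(11.8)), (-94.0, np.float64(8.38), np.float64(14.9)), (-93.0, np.float64(7.86), np.float64(14.5)), (-92.0, np.float64(8.58), np.float64(14.5)), (-91.0, np.float64(8.13), np.float64(14.4)), (-90.0, np.float64(8.19), np.float64(14.7))]
end t 18.88 p [0.577  0.0235 0.05  ] F [-8.31  0.31 12.21] T [ 0.341  1.925 -0.016] w 9.5 gf 40.0
along -0.09222902819904694
```

Sliding pressure on the floor is higher than needed, with the nose pressing down. I ease the height up and continue.

Run:
```python
from meas import *
ex=np.array([np.cos(JY),np.sin(JY),0])
def F(n=3):
    a=[]
    for _ in range(n): ctrl.hold(.02); a.append(current_force())
    return np.mean(a,0)
x=-.0905;z=.0495
while z<.0515:
    z+=.0003; ctrl.line_to(J(x,0,z),vel=.02); f=F(2)
    if f[2]<1.5: break
st('eased z %.4f'%z)
log=[]
while x<-.076:
    x+=.001; ctrl.line_to(J(x,0,z),vel=.02); f=F(2); fx=-f@ex
    log.append((round(x*1e3,1),round(fx,1),round(f[2],1),round(((current_position()[:2]-JIG)@ex[:2])*1e3,1)))
    if fx>8: break
print(*log,sep='\n'); st('end'); save('k',cams.grab_frame('side'))
```

```text
eased z 0.0504 t 19.73 p [0.579  0.0221 0.05  ] F [-0.2   0.21 -2.34] T [-0.021  0.094 -0.01 ] w 9.7 gf 40.0
(-89.5, np.float64(0.0), np.float64(-2.0), np.float64(-89.4))
(-88.5, np.float64(0.0), np.float64(-2.5), np.float64(-88.4))
(-87.5, np.float64(-1.2), np.float64(-2.0), np.float64(-87.5))
(-86.5, np.float64(0.9), np.float64(-2.0), np.float64(-86.5))
(-85.5, np.float64(0.3), np.float64(-2.6), np.float64(-85.5))
(-84.5, np.float64(-0.4), np.float64(-2.4), np.float64(-84.4))
(-83.5, np.float64(0.0), np.float64(-2.5), np.float64(-83.5))
(-82.5, np.float64(-0.2), np.float64(-1.8), np.float64(-82.5))
(-81.5, np.float64(1.8), np.float64(-1.6), np.float64(-82.1))
(-80.5, np.float64(4.8), np.float64(-0.0), np.float64(-82.0))
(-79.5, np.float64(7.5), np.float64(2.3), np.float64(-82.0))
(-78.5, np.float64(10.4), np.float64(4.0), np.float64(-82.0))
end t 23.12 p [0.5871 0.0217 0.05  ] F [-10.53   1.17   4.2 ] T [0.251 1.954 0.009] w 9.7 gf 40.0
```

The stop was felt cleanly at -82.0 mm, exactly where home should be. I release, lift, and look.

Run:
```python
from meas import *
ctrl.line_to(J(-.0808,0,.0502),vel=.02); ctrl.hold(.1); st('relax')
jaws.gripper_to(.35); st('open')
p=current_position()
ctrl.line_to(np.r_[p[:2],.12],vel=.1); ctrl.line_to(J(-.10,0,.25),vel=.2);ctrl.hold(.2)
f=cams.grab_frame('wrist'); save('l',{'color':cv2.resize(f['color'][60:260,200:440],None,fx=3,fy=3,interpolation=2)})
import pickle; pickle.dump(f,open('f2.pkl','wb')); st()
m=cv2.inRange(hsv(f),(8,150,120),(22,255,255)); r=rect(f,m,.099);print(r)
m=cv2.inRange(hsv(f),(0,0,0),(180,255,255))*0
h=hsv(f)
print('pred nose-row',proj(f,J(.03,0,.026)),'tail corners',proj(f,J(-.1,.02,.026)),proj(f,J(-.1,-.02,.026)),'stud top',proj(f,J(-.043,0,.044)))
print(ctrl.inverse_kinematics(J(0,0,.15),q(r[3]+np.pi)),ctrl.inverse_kinematics(J(0,0,.085),q(r[3]+np.pi-1.6)))
```

```text
relax t 23.54 p [0.5871 0.0217 0.0501] F [-6.01  1.3   1.36] T [ 0.266  1.402 -0.028] w 9.5 gf 40.0
open t 24.23 p [0.5883 0.0215 0.0502] F [-0.    0.49 -0.25] T [0.002 0.027 0.048] w 30.2 gf 0.0
 t 26.14 p [0.5688 0.0238 0.2487] F [-0.23 -0.02 -0.39] T [ 0.022  0.018 -0.032] w 30.4 gf 0.0
(array([0.66829144, 0.01139277]), 52.07030487060547, 10.984870910644531, np.float64(-0.19300727368131287), array([308,  54,  16,  62, 440], dtype=int32))
pred nose-row [315.13159262  63.65455365] tail corners [298.55408656 179.68162752] [331.5602206  179.71221504] stud top [315.0703336  132.04332467]
[ 0.6260098   0.86575577 -1.18929047  1.59687545  0.83462848  1.26573161
  0.66719747] [ 0.45541377  0.76994315 -0.82338484  1.65082974  0.6455595   1.01331676
 -0.80511055]
```

View pics/l.png

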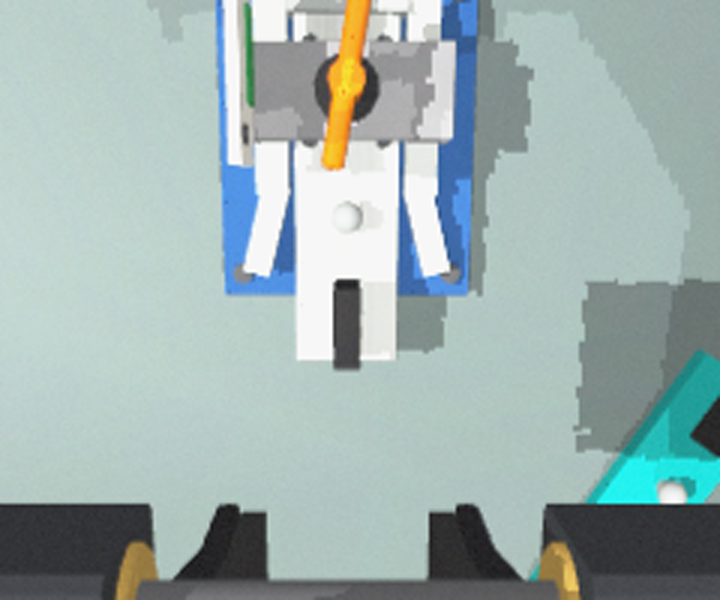

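The carrier sits exactly where home predicts: stud at crop (346,216) against a predicted (345,216), tail corners at y≈359 as predicted. The wing is at about 0.07 rad. Now I grip it.

Run:
```python
from meas import *
W=-.20+np.pi
jaws.gripper_to(.24,60)
ctrl.move_pose(J(0,0,.19),q(W)); ctrl.line_to(J(0,0,.135),vel=.15); ctrl.hold(.1); st('above')
print((np.array(current_position())-J(0,0,.135)).round(4))
ctrl.line_to(J(0,0,.086),vel=.07); st('at')
if np.linalg.norm(current_force())<4:
    jaws.gripper_to(0,60); st('grip')
    t=current_time_s(); ctrl.line_to(J(0,0,.086),q(W-.04)); ctrl.hold(.1); st('step'); print('step time',current_time_s()-t,current_joint_positions()[-1])
```

```text
above t 29.59 p [0.669  0.012  0.1363] F [-0.57  0.66 -0.16] T [ 0.124 -0.147 -0.062] w 21.1 gf 0.0
[0.0006 0.0006 0.0013]
at t 30.44 p [0.6684 0.0115 0.0864] F [-1.58 -0.94  7.02] T [-0.222  0.272 -0.048] w 21.0 gf 8.7
```

There is an unexpected 7 N upward just before depth. I back up a little and check the hub's height in the depth image.

Run:
```python
from meas import *
import pickle
for z in (.088,.090,.094):
    ctrl.line_to(J(0,0,z),vel=.05); ctrl.hold(.1); st(z)
print((np.array(current_position())-J(0,0,.094)).round(4),current_orientation(),q(-.2+np.pi))
f=pickle.load(open('f2.pkl','rb'))
for v in range(78,108,3): print(v,[ '%d'%(1e3*depthpt(f,(u,v))[2]) for u in range(296,336,2)])
s=cams.grab_frame('side'); c=proj(s,J(0,0,.085)).astype(int); print(c)
a=cv2.resize(s['color'][c[1]-45:c[1]+45,c[0]-40:c[0]+40],None,fx=6,fy=6,interpolation=2)
s=cams.grab_frame('scene'); c=proj(s,J(0,0,.085)).astype(int)
b=cv2.resize(s['color'][c[1]-45:c[1]+45,c[0]-25:c[0]+25],None,fx=6,fy=6,interpolation=2)
save('m',{'color':np.hstack([a,b])})
```

```text
0.088 t 30.79 p [0.6682 0.0114 0.0869] F [ 3.16  2.2  -6.96] T [ 0.368 -0.676 -0.011] w 21.1 gf 8.2
0.09 t 31.14 p [0.6679 0.0115 0.0902] F [-1.22 -0.06 -2.72] T [0.231 0.051 0.024] w 21.2 gf 2.3
0.094 t 31.49 p [0.6689 0.0113 0.095 ] F [-0.04 -0.08  0.05] T [ 0.076 -0.131  0.005] w 21.0 gf 0.0
[ 0.0005 -0.0001  0.001 ] [ 9.99999804e-02  9.94987134e-01 -7.44797496e-05  7.75817802e-04] [0.09983342 0.99500417 0.         0.        ]
78 ['59', '59', '60', '59', '61', '59', '59', '60', '71', '97', '98', '97', '96', '60', '61', '58', '59', '61', '60', '60']
81 ['59', '391', '60', '59', '60', '59', '71', '72', '98', '97', '98', '98', '81', '70', '60', '58', '58', '60', '59', '59']
84 ['60', '59', '59', '59', '59', '71', '71', '100', '99', '100', '98', '99', '99', '71', '71', '59', '59', '59', '59', '59']
87 ['60', '59', '60', '59', '60', '70', '70', '98', '99', '99', '99', '98', '99', '71', '71', '61', '60', '59', '59', '57']
90 ['59', '59', '60', '60', '61', '71', '72', '85', '100', '98', '99', '99', '94', '70', '72', '71', '59', '59', '58', '59']
93 ['59', '58', '58', '60', '60', '71', '70', '71', '98', '98', '98', '83', '71', '71', '70', '59', '60', '61', '59', '59']
96 ['59', '59', '59', '59', '59', '59', '72', '97', '98', '98', '98', '71', '71', '69', '60', '60', '59', '60', '59', '58']
99 ['59', '60', '59', '61', '59', '59', '59', '98', '98', '98', '96', '70', '70', '61', '59', '60', '59', '60', '61', '59']
102 ['60', '59', '58', '59', '61', '59', '59', '97', '98', '98', '97', '60', '59', '58', '59', '58', '60', '59', '59', '58']
105 ['58', '59', '60', '59', '58', '61', '58', '97', '98', '99', '84', '59', '59', '59', '60', '59', '59', '60', '59', '60']
[253 172]
```

View pics/m.png

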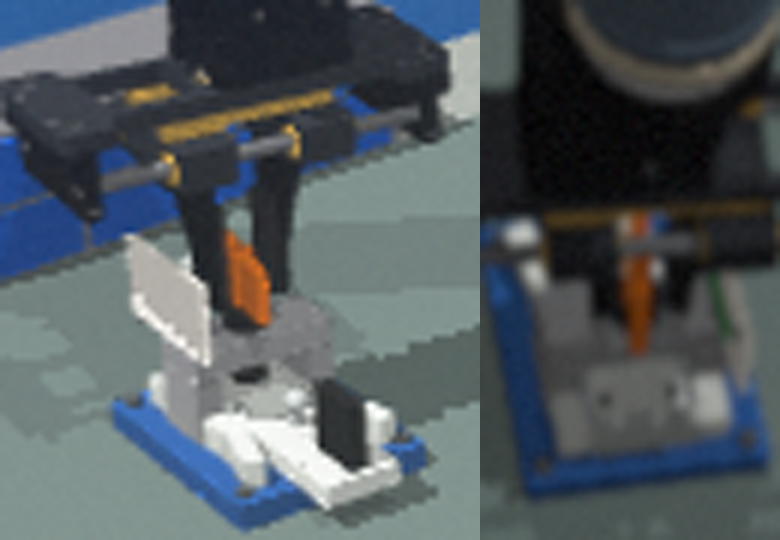

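The depth shows the hub's top at z 71 mm, so fingertips at 66 mm straddled it. In the picture the fingers stand either side of the wing, at crop (205,270) and (270,260), clear of the white panel at (165,300). I grip at z 94 mm instead, with tips at 75 mm.

Run:
```python
from meas import *
W=-.20+np.pi
jaws.gripper_to(0,50); st('grip')
t=current_time_s(); ctrl.line_to(J(0,0,.094),q(W-.03)); ctrl.hold(.1); st('step'); print('step time',current_time_s()-t)
for k in (2,3): ctrl.line_to(J(0,0,.094),q(W-.03*k)); ctrl.hold(.06); st(k)
x=current_orientation(); print(2*np.arctan2(x[1],x[0]))
```

```text
grip t 32.06 p [0.6684 0.0114 0.094 ] F [-1.02  0.26 -0.9 ] T [ 0.127 -0.135 -0.276] w 6.9 gf 50.0
step t 32.41 p [0.6685 0.0114 0.094 ] F [ 0.6  -0.51  0.03] T [ 0.045 -0.339  0.091] w 6.6 gf 50.0
step time 0.3499999999999943
2 t 32.72 p [0.6685 0.0114 0.094 ] F [ 1.   -0.12 -0.7 ] T [ 0.006 -0.364  0.114] w 6.6 gf 50.0
3 t 33.02 p [0.6685 0.0113 0.094 ] F [ 1.52 -0.21 -0.64] T [ 0.075 -0.399  0.136] w 6.9 gf 50.0
2.8520768115310697
```

Run:
```python
from meas import *
W=-.20+np.pi; a=.09
def T(n=3):
    r=[]
    for _ in range(n): ctrl.hold(.02); r.append(current_torque()[2])
    return np.mean(r)
log=[]; t0=current_time_s()
while a<1.7 and current_time_s()<48:
    a+=.04; ctrl.line_to(J(0,0,.094),q(W-a)); d=current_torque()[2]; s=T()
    x=current_orientation(); y=W-2*np.arctan2(x[1],x[0])%(2*np.pi)
    log.append((round(a,3),round(d,3),round(s,3)))
    if s>.31: break
print(*log,sep='\n'); st()
```

```text
(0.13, np.float64(0.116), np.float64(0.112))
(0.17, np.float64(0.135), np.float64(0.094))
(0.21, np.float64(0.136), np.float64(0.113))
(0.25, np.float64(0.08), np.float64(0.115))
(0.29, np.float64(0.12), np.float64(0.118))
(0.33, np.float64(0.084), np.float64(0.083))
(0.37, np.float64(0.136), np.float64(0.141))
(0.41, np.float64(0.132), np.float64(0.093))
(0.45, np.float64(0.095), np.float64(0.138))
(0.49, np.float64(0.106), np.float64(0.091))
(0.53, np.float64(0.101), np.float64(0.118))
(0.57, np.float64(0.057), np.float64(0.099))
(0.61, np.float64(0.035), np.float64(0.103))
(0.65, np.float64(0.136), np.float64(0.095))
(0.69, np.float64(0.092), np.float64(0.106))
(0.73, np.float64(0.137), np.float64(0.163))
(0.77, np.float64(0.067), np.float64(0.129))
(0.81, np.float64(0.105), np.float64(0.114))
(0.85, np.float64(0.108), np.float64(0.131))
(0.89, np.float64(0.176), np.float64(0.139))
(0.93, np.float64(0.197), np.float64(0.194))
(0.97, np.float64(0.173), np.float64(0.23))
(1.01, np.float64(0.169), np.float64(0.261))
(1.05, np.float64(0.25), np.float64(0.248))
(1.09, np.float64(0.247), np.float64(0.273))
(1.13, np.float64(0.355), np.float64(0.287))
(1.17, np.float64(0.334), np.float64(0.323))
 t 41.12 p [0.6679 0.0109 0.094 ] F [-1.48 -5.87  2.64] T [-1.193  0.264  0.351] w 6.9 gf 50.0
```

Resting torque in free turning was about 0.11 N m, not 0.24, because of bias and relaxation. Against that baseline the last reading implies a bit over 20 N, with contact at about 0.85. I back off carefully while logging.

Run:
```python
from meas import *
W=-.20+np.pi; a=1.17
def T(n=5):
    r=[]
    for _ in range(n): ctrl.hold(.02); r.append(current_torque()[2])
    return np.mean(r),np.std(r)
x=current_orientation(); print('yaw a',W-2*np.arctan2(x[1],x[0]),T(10))
for a in (1.15,1.13,1.11,1.09,1.06,1.03,1.0):
    ctrl.line_to(J(0,0,.094),q(W-a)); m=T(); x=current_orientation()
    print(round(a,3),np.round(m,3),'yaw a',round(W-2*np.arctan2(x[1],x[0]),4))
st()
```

```text
yaw a 1.168701440528125 (np.float64(0.33900429871886684), np.float64(0.018963571344664653))
1.15 [0.019 0.012] yaw a 1.1499
1.13 [-0.015  0.027] yaw a 1.1302
1.11 [-0.034  0.041] yaw a 1.1102
1.09 [-0.023  0.018] yaw a 1.0902
1.06 [-0.027  0.023] yaw a 1.0602
1.03 [-0.047  0.024] yaw a 1.0302
1.0 [-0.075  0.02 ] yaw a 1.0003
 t 43.62 p [0.668 0.011 0.094] F [-2.46 -5.3   2.31] T [-1.106  0.159 -0.052] w 6.6 gf 50.0
```

The forward and reverse readings straddle the friction. To pin down the contact angle and the bias I back off to free, then come forward again with better averaging.

Run:
```python
from meas import *
W=-.20+np.pi
def T(n=8):
    r=[]
    for _ in range(n): ctrl.hold(.02); r.append(current_torque()[2])
    return np.mean(r)
for a in (.95,.90,.85,.80,.75,.70,.73,.77,.80,.83,.86,.89,.92,.95,.98):
    ctrl.line_to(J(0,0,.094),q(W-a)); print(a,round(T(),3),end='; ')
print();st()
```

```text
0.95 -0.044; 0.9 -0.058; 0.85 -0.1; 0.8 -0.136; 0.75 -0.125; 0.7 -0.14; 0.73 0.149; 0.77 0.133; 0.8 0.151; 0.83 0.152; 0.86 0.175; 0.89 0.184; 0.92 0.221; 0.95 0.222; 0.98 0.251; 
 t 49.38 p [0.668 0.011 0.094] F [-2.08 -5.45  2.01] T [-1.198  0.228  0.241] w 6.6 gf 50.0
```

The forward fit gives contact at 0.82 and a slope of 0.63 N m/rad, matching the data, so 15 N lies at about 1.04. I go there, unload the wrist, release and lift.

Run:
```python
from meas import *
W=-.20+np.pi
def T(n=8):
    r=[]
    for _ in range(n): ctrl.hold(.02); r.append(current_torque()[2])
    return np.mean(r)
for a in (1.01,1.04,1.028):
    ctrl.line_to(J(0,0,.094),q(W-a)); print(a,round(T(),3))
jaws.gripper_to(.24); st('open')
ctrl.line_to(J(0,0,.15),vel=.1); ctrl.line_to(J(-.10,0,.27),vel=.15); 
ctrl.move_pose(J(-.10,0,.25),q(JY)); ctrl.hold(.2); st('up')
f=cams.grab_frame('wrist'); save('z',{'color':cv2.resize(f['color'][30:230,200:440],None,fx=3,fy=3,interpolation=2)})
m=cv2.inRange(hsv(f),(8,150,120),(22,255,255)); r=rect(f,m,.099);print(r, 'wing angle',JY-r[3])
print('pred crop tail',[(proj(f,J(-.1,s,.026))-[200,30])*3 for s in(.02,-.02)],'stud',(proj(f,J(-.043,0,.044))-[200,30])*3)
```

```text
1.01 0.263
1.04 0.285
1.028 -0.051
open t 51.12 p [0.6685 0.0117 0.094 ] F [ 0.6  -0.22  0.06] T [-0.047 -0.163 -0.041] w 20.5 gf 0.0
up t 54.82 p [0.5692 0.0239 0.2499] F [-0.06 -0.75 -0.52] T [0.028 0.006 0.004] w 21.1 gf 0.0
(array([0.66737006, 0.01120512]), 52.398651123046875, 12.345645904541016, np.float64(-1.2526212142491593), array([289,  71,  54,  34, 568], dtype=int32)) wing angle 1.1271212142491593
pred crop tail [array([296.6283438 , 451.12574899]), array([395.20634199, 451.23624103])] stud [346.03383433 308.96894756]
```

View pics/z.png

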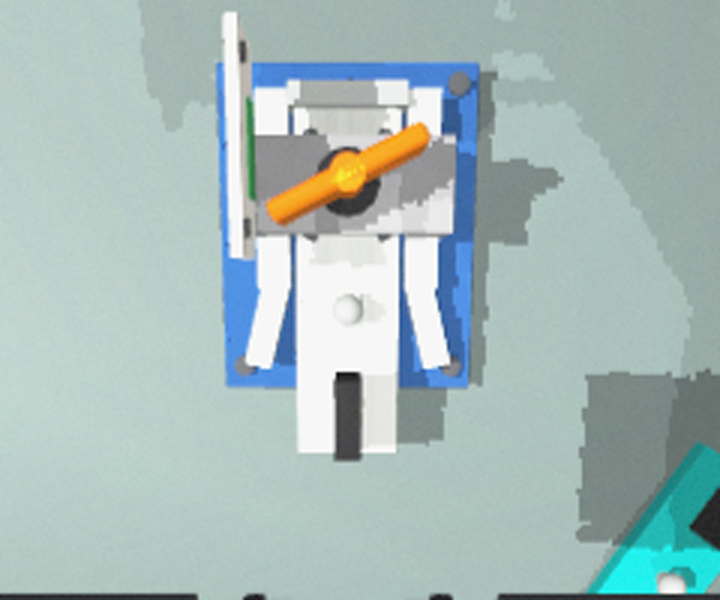

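The picture shows the carrier still home: tail corners at crop (298,452) and (396,452) against a predicted (297,451) and (395,451), stud at (348,309). The wing stands at about 1.12 rad, clear of the panel, and the gripper is free. I hand in the job.

```bash
python3 -c "
from station import *
print(ctrl.job_done(),current_time_s())"
```

```text
the job is handed in; nothing more can be done
the job is handed in; nothing more can be done
```

The carrier is home against the stop, the wing screw is set to about 15 N by feel and released, and the job is handed in at about 55 s; but my first tightening pass overshot to an estimated 22–24 N, near or at the 24 N damage limit, before I backed off, and the fingertips also pressed on the hub with about 7 N on the first approach.

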